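# Clamp the straightedge at the tape mark

### The arm

A 7-joint arm with a two-finger parallel gripper is mounted at the origin on the work surface. World frame = base frame: x ahead of the robot, y to its left, z up, the work surface at z = 0. Lengths are in m, angles in rad, forces in N, time in s.
With the tool pointing down it reaches from about 0.4 to 0.9 m from the base axis. Payload 5.5 kg.
Tool frame: the origin (TCP) lies on the centre line of the jaws, within the pads' length; the fingertips stand 22 mm ahead of it and the grasp point (between the pads) lies 3 mm ahead of it; z points along the fingers, y is the direction in which the jaws open and shut (so a half turn about z gives the same grasp; the last joint's range is limited). The gripper opens to 85 mm and grips with 20 to 120 N. Pads are 22 mm wide; open, the fingers measure 114 mm over their backs; the gripper's body (76 mm by 85 mm) begins 54 mm behind the grasp point. The pads swing forward as they close: fully open they stand 13 mm farther back than shut.
Start: joints at [-1.055, 0.501, -0.427, 1.55, 0.221, 1.138, -0.21], TCP at [0.163, 0.629, 0.218] pointing down, gripper open.
Joint ranges: [-2.88, 2.88], [-0.31, 2.03], [-1.54, 1.56], [0.2, 2.42], [-1.41, 4.55], [0.19, 2.02], [-2.57, 2.57]. Speed limits (rad/s): [2.57, 2.57, 3.14, 3.14, 3.14, 3.14, 3.14].

### API

Orientations are given as [roll, pitch, yaw] about the fixed x, y, z axes, in that order (R = Rz(yaw) Ry(pitch) Rx(roll)).
In Python, from bench import observe, eyes, job_done gives the robot as it stands.
- The arm moves only by the tool arm_command, never from a script. Its argument "rows" is text: rows parted by semicolons, each of 7 numbers parted by spaces: the gripper command: -1 is shut, 1 is fully open, values between are in proportion, then the shift along the tool's x, y, z scaled (see below), then the turn, a rotation vector about the tool's x, y, z scaled (see below). In form: claw dx dy dz wx wy wz; .... A call has 1 to 10 rows; each row is the pose to reach, as a shift and turn from the pose commanded when the call began, along the tool's axes at that moment, turning the shorter way round; what a row does not reach only later rows make up. The controller multiplies each number of a shift by 75 cm and each number of a turn by 180 degrees. A row lasts 1/10 s, in which the tool goes at most 50 mm and 8.59 degrees, less where a joint would pass 70% of its speed; a pose out of reach is approached as far as the arm can. A call with a number of a shift or a turn outside -1 to 1 is refused whole. A call with a gripper value outside its range is refused whole. The fingers move at their own pace and stop on an object; the grip force is fixed at half the most. Time passes only in rows, so rows that repeat a pose let the fingers close. It gives the time, the measured TCP pose, the force and the opening at its end, in the units of the state.
- observe(): the state, without advancing time (a new reading comes with each control period).
- eyes.camera(name): name is "scene" or "side" or "wrist"; returns a dict with "image" (420x560x3 uint8, red, green, blue), "fx", "fy", "cx", "cy" (pixels), "D" ([k1, k2, p1, p2, k3] as OpenCV has them; the pictures are not rectified), "R" (3x3) and "t" (3): a world point X has camera coordinates R X + t; the wrist camera has in their place "tool_from_camera" (4x4, takes a point from camera to tool coordinates, whose origin is the TCP and whose axes are the flange's). Camera axes: x right, y down, z forward; pixel columns grow to the right and rows downward; lengths in m; the calibration is good to about 2 mm. A picture is of the moment at which its call begins: read the wrist's pose just before it. There is no depth.
- job_done(): hands the job in, once; it reports no verdict.
The state is a dict: "time": time; "q": joint angles; "joint_velocities": joint speeds; "tau": joint torques, N m; "position": TCP position; "orientation": TCP orientation; "ft_force": force on the tool from outside, world axes, zero at the start; "moment": the same for the moment, N m; "opening": finger opening in m.
Only numpy, scipy, OpenCV 4.12 (cv2) and the standard library are available. Lean on these libraries where they do the work, as an engineer would, in place of code of your own. Each camera call takes 0.05 s, during which the arm holds its last target.

### The job

On the drawing board that has the red clamp knob, slide the straightedge along its rail until the middle of its knob sits over the yellow tape mark, then turn the knob clockwise (seen from above) until it is tight, so that the straightedge is locked there. Let go, and leave the straightedge with the blue knob as it is.

Things in the scene. Friction and masses are not known exactly. Their poses are not given: they have to be found in the camera images.
- red_grip (a point): Centre of the upright grip bar of the red clamp knob, on its axis, 74 mm above the table. Bar: 46 mm along this point's x, 14 mm thick along y, reaching 22 mm below and 10 mm above this point; red flange (48 mm wide, 8 mm high) under it, then a grey carriage on a straight level rail, top 35 mm below this point. Its steel straightedge reaches 170 mm sideways, 55 mm below this point. z up.
- red_knob (a joint): Angle of the red knob, rad, growing clockwise seen from above. Starts loose, 0 to 0.2, bar nearly along the rail; bites from 0.7; tight at its stop, 1.4. Takes 0.1 to 0.2 N m and stays where left. The carriage follows the knob when that is pushed or pulled along the rail: loose, 2 to 3 N move it and it stays where left; tight, it holds 20 N.
- mark (a point): Middle of the yellow tape mark, a strip 10 mm wide laid across the same rail, on the rail's top, 24 mm above the table, straight below the line that the red knob's axis travels. It lies 35 to 145 mm from the knob at the start, within the carriage's travel, away from the robot; the carriage passes freely over it.
- blue_end (a point): One end of the 46 mm grip bar of the blue clamp knob (23 mm from that knob's axis), about 74 mm above the table. This knob belongs to a second board of the same build; it is already tightened with its straightedge where it should stay.

How it is judged:
On the way:
1. the red knob, still loose, is over the tape mark (horizontal distance between red_grip and mark below 0.015 m and value of joint red_knob below 0.7 rad), for 0.2 s.
At the end, for the whole second after the job is handed in: The middle of the red knob is within 15 mm of the middle of the yellow tape mark, seen from above, and the red knob is tight: above 1.2 rad, within about 11 degrees of its stop at 1.4 (horizontal distance between red_grip and mark below 0.015 m and value of joint red_knob above 1.2 rad); the robot touches nothing.
It fails at once if the blue straightedge or its knob is moved (its bar's end shifts by more than 10 mm) (distance of blue_end from where it was at the start of the episode above 0.01 m).
It also fails if it takes over 35 s, if anything falls off the work surface, if the arm or the gripper's body presses on something with over 40 N, if the wrist force passes 120 N, or if a joint passes its speed limit or range.

## Working session

There is one attempt and no reset: what is moved stays moved. The work goes in short steps, Python scripts to look and compute and a tool call to move; the robot and the scene stay as the last step left them, time stands still between calls to the robot, and variables do not carry over. Pictures are saved under pics/ and viewed, and the job is handed in when it is done.

Besides the shell and the picture viewer there is one more tool, called after "Request:" by a JSON object that holds its "op" and its "data", one argument or row to a line. arm_command: Moves the arm, as the interface text tells. Its arguments: {"type":"object","properties":{"rows":{"type":"string"}},"required":["rows"]}

```bash
ls; mkdir -p pics; cat > h.py <<'E'
import numpy as np, cv2, json
from bench import observe, eyes, job_done
def snap(n,f):
    c=eyes.camera(n); cv2.imwrite(f'pics/{f}.png',cv2.cvtColor(c['image'],cv2.COLOR_RGB2BGR)); 
    np.save(f'pics/{f}.npy',c,allow_pickle=True); return c
def load(f): return np.load(f'pics/{f}.npy',allow_pickle=True).item()
def K(c): return np.array([[c['fx'],0,c['cx']],[0,c['fy'],c['cy']],[0,0,1.]])
def ray(c,uv):
    n=cv2.undistortPoints(np.array([[uv]],float),K(c),np.array(c['D'],float))[0,0]
    R=np.array(c['R']);t=np.array(c['t'])
    return -R.T@t, R.T@np.array([n[0],n[1],1])
def atz(c,uv,z):
    o,d=ray(c,uv); return o+d*(z-o[2])/d[2]
def proj(c,P):
    R=np.array(c['R']);t=np.array(c['t'])
    return cv2.projectPoints(np.array(P,float).reshape(-1,3),cv2.Rodrigues(R)[0],t,K(c),np.array(c['D'],float))[0].reshape(-1,2)
E
python3 - <<'E'
from h import *
o=observe();print(o)
c=snap('scene','s0');snap('side','d0');
for f in('s0','d0'):
    c=load(f);print(-np.array(c['R']).T@np.array(c['t']))
E
```

```text
pics
{'time': 0.0, 'q': array([-1.05477663,  0.50189254, -0.42676076,  1.55146319,  0.2207956 ,
        1.13828876, -0.21029938]), 'joint_velocities': array([-0.00213314,  0.00022115, -0.00117441, -0.00050353, -0.00190707,
        0.00113699, -0.00013799]), 'tau': array([-1.25034326e-04, -5.69506073e+01, -5.81595093e+00, -2.80940902e+01,
        1.07893447e-02,  1.19673190e-02, -1.48408475e-05]), 'position': array([0.16246206, 0.62861622, 0.21692317]), 'orientation': array([-3.13959585e+00, -6.83629236e-05,  2.88880245e+00]), 'ft_force': array([ 0.21402924, -0.38638537, -0.57799786]), 'moment': array([ 0.01211291, -0.00340729,  0.02712288]), 'opening': 0.08523477282355478}
[0.99628731 0.01872417 0.83324724]
[0.47082631 0.43043387 0.49293885]
```

View pics/s0.png

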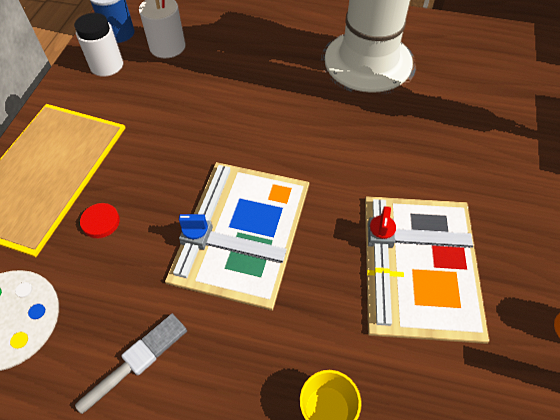

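View pics/d0.png

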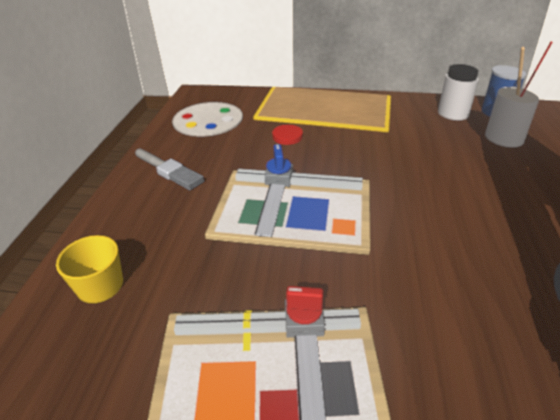

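The scene view shows the red knob near (383,225), with the yellow mark at about (378,272) and the blue knob at (193,228). In the side view the red bar is at (305,303) and the mark at (247,322). I'll enlarge both.

```bash
python3 - <<'E'
from h import *
a=cv2.imread('pics/s0.png')[190:350,350:500];cv2.imwrite('pics/s0c.png',cv2.resize(a,None,fx=3.7,fy=3.7,interpolation=cv2.INTER_CUBIC))
a=cv2.imread('pics/d0.png')[270:370,160:360];cv2.imwrite('pics/d0c.png',cv2.resize(a,None,fx=4,fy=4,interpolation=cv2.INTER_CUBIC))
E
```

```text
(no output)
```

View pics/s0c.png

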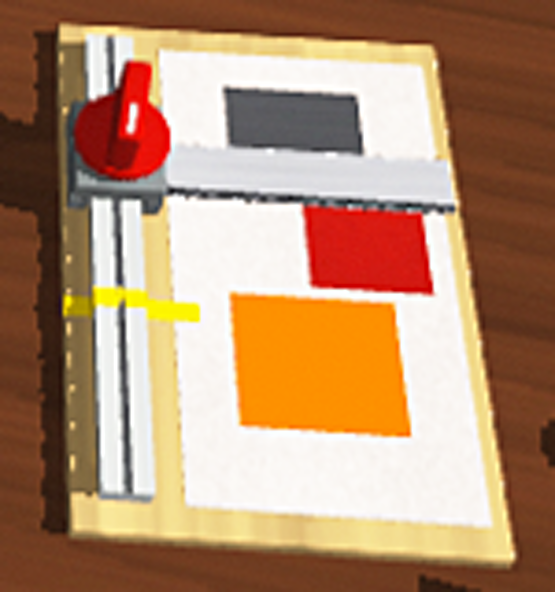

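View pics/d0c.png

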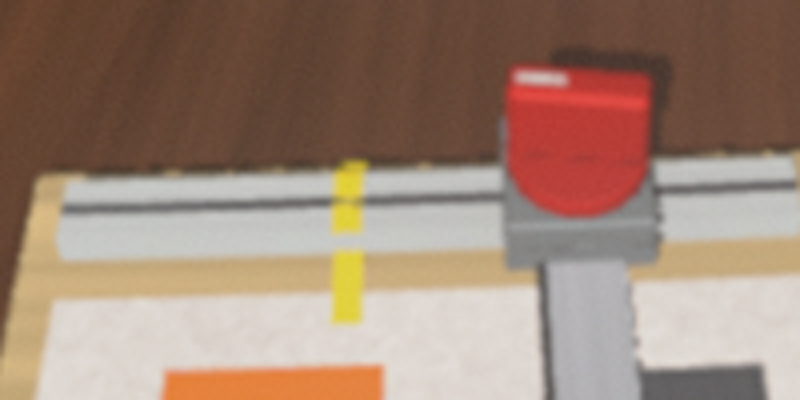

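```bash
python3 - <<'E'
from h import *
s=load('s0');d=load('d0')
S=lambda x,y:(x/3.7+350-.36,y/3.7+190-.36)
D=lambda x,y:(x/4+160-.375,y/4+270-.375)
print('mark',atz(s,S(121,298),.024),atz(d,D(347,200),.024))
print('rail',[atz(s,S(*p),.024) for p in((112,40),(126,495))],[atz(d,D(*p),.024) for p in((62,208),(795,184))])
print('bartop corners', [atz(d,D(*p),.084) for p in((512,67),(652,72),(508,90),(650,99))])
print('bartop scene', [atz(s,S(*p),.084) for p in((125,62),(150,62),(142,138),(118,138))])
print('flange',[atz(s,S(*p),.052) for p in((75,130),(170,130))])
E
```

```text
mark [0.57213268 0.10136111 0.024     ] [0.57184439 0.09972232 0.024     ]
rail [array([0.42390555, 0.07812528, 0.024     ]), array([0.66963779, 0.1157876 , 0.024     ])] [array([0.66771455, 0.11521055, 0.024     ]), array([0.42154691, 0.07594412, 0.024     ])]
bartop corners [array([0.51663193, 0.08576536, 0.084     ]), array([0.47243372, 0.08287387, 0.084     ]), array([0.51675946, 0.09518562, 0.084     ]), array([0.47243564, 0.09380709, 0.084     ])]
bartop scene [array([0.47765558, 0.08146201, 0.084     ]), array([0.47485052, 0.09321885, 0.084     ]), array([0.51845818, 0.0945175 , 0.084     ]), array([0.52107842, 0.08352801, 0.084     ])]
flange [array([0.50112161, 0.06513633, 0.052     ]), array([0.49027635, 0.11061911, 0.052     ])]
```

```bash
cat >> h.py <<'E'
from scipy.spatial.transform import Rotation as Ro
def row(P,yaw,cur=None,roll=np.pi,pitch=0):
    o=observe(); p,e=(o['position'],o['orientation']) if cur is None else (np.array(cur[0]),cur[1])
    R=Ro.from_euler('xyz',e); T=Ro.from_euler('xyz',[roll,pitch,yaw])
    return np.round(R.inv().apply(np.array(P)-p)/.75,4), np.round((R.inv()*T).as_rotvec()/np.pi,4)
E
python3 - <<'E'
from h import *
print(row([.4955,.089,.18],3.20))
E
```

```text
(array([-0.6099, -0.5856,  0.0504]), array([-0.0006, -0.0001, -0.099 ]))
```

Request:
{"op": "arm_command", "data": {
  "rows": "1 -0.61 -0.5856 0.05 0 0 -0.099;1 -0.61 -0.5856 0.05 0 0 -0.099;1 -0.61 -0.5856 0.05 0 0 -0.099;1 -0.61 -0.5856 0.05 0 0 -0.099;1 -0.61 -0.5856 0.05 0 0 -0.099;1 -0.61 -0.5856 0.05 0 0 -0.099;1 -0.61 -0.5856 0.05 0 0 -0.099;1 -0.61 -0.5856 0.05 0 0 -0.099;1 -0.61 -0.5856 0.05 0 0 -0.099;1 -0.61 -0.5856 0.05 0 0 -0.099"
}}

```text
time: 1.1
position: [0.4253, 0.2026, 0.1884]
orientation: [-3.142, 0.0, -3.083]
ft_force: [2.3, 0.4, 0.5]
opening: 0.0854
```

```bash
python3 - <<'E'
from h import *
o=observe();print(o['time'],o['position'],o['orientation'],o['q'])
print(row([.4955,.089,.18],3.20))
E
```

```text
1.1 [0.42525679 0.20260752 0.18835184] [-3.14153555e+00  5.26496966e-05 -3.08326379e+00] [-0.22629418  0.20059593 -0.30738181  2.01925748  0.07524485  0.93224351
  1.05634057]
(array([-0.0847, -0.1567,  0.0111]), array([-0.,  0., -0.]))
```

Request:
{"op": "arm_command", "data": {
  "rows": "1 -0.06 -0.11 0.008 0 0 0;1 -0.06 -0.11 0.008 0 0 0;1 -0.06 -0.11 0.008 0 0 0;1 -0.06 -0.11 0.008 0 0 0;1 -0.06 -0.11 0.008 0 0 0;1 -0.06 -0.11 0.008 0 0 0"
}}

```text
time: 1.7
position: [0.4737, 0.1265, 0.1825]
orientation: [3.141, -0.0, -3.08]
ft_force: [0.5, 1.3, 0.3]
opening: 0.0854
```

```bash
python3 - <<'E'
from h import *
o=observe();print(o['time'],o['position'],o['orientation'],o['q'])
print(row([.4955,.089,.18],3.20))
c=snap('wrist','w1'); print(c['tool_from_camera'])
np.save('pics/w1o.npy',o,allow_pickle=True)
E
```

```text
1.7 [0.47367815 0.1264686  0.18247738] [ 3.14113438e+00 -3.23442685e-04 -3.08046568e+00] [-0.10178345  0.23825776 -0.24363164  1.98376149  0.07053984  0.92773838
  1.25077784]
(array([-0.026 , -0.0516,  0.0033]), array([ 0.0001, -0.0001,  0.0009]))
[[ 4.68940641e-04 -9.63003375e-01 -2.69488922e-01  6.75019223e-02]
 [ 9.99999783e-01  5.76420813e-04 -3.19696442e-04  8.82599903e-04]
 [ 4.63207776e-04 -2.69488714e-01  9.63003436e-01 -1.56935684e-01]
 [ 0.00000000e+00  0.00000000e+00  0.00000000e+00  1.00000000e+00]]
```

View pics/w1.png

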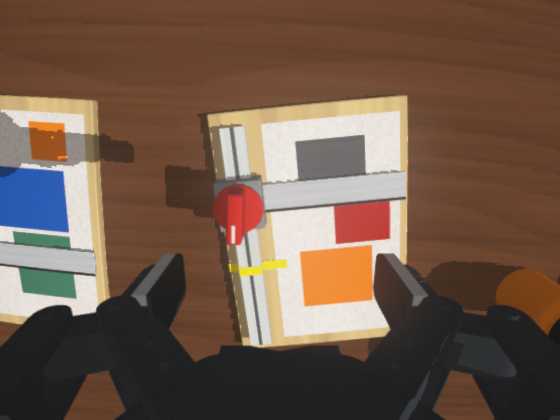

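```bash
cat >> h.py <<'E'
def wcam(f,o):
    c=load(f); T=np.eye(4);T[:3,:3]=Ro.from_euler('xyz',o['orientation']).as_matrix();T[:3,3]=o['position']
    M=np.linalg.inv(T@np.array(c['tool_from_camera'])); c['R']=M[:3,:3];c['t']=M[:3,3]; return c
E
python3 - <<'E'
from h import *
a=cv2.imread('pics/w1.png')[165:285,190:310];cv2.imwrite('pics/w1c.png',cv2.resize(a,None,fx=5,fy=5,interpolation=cv2.INTER_CUBIC))
E
```

```text
(no output)
```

View pics/w1c.png

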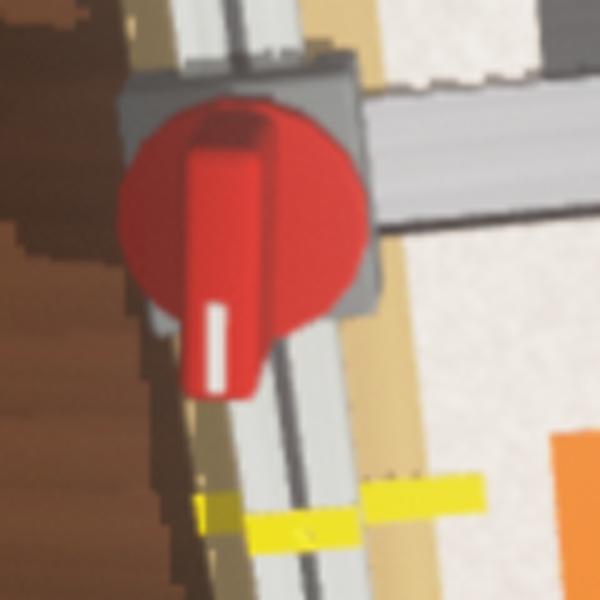

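```bash
python3 - <<'E'
from h import *
c=wcam('w1',np.load('pics/w1o.npy',allow_pickle=True).item())
W=lambda x,y:(x/5+190-.4,y/5+165-.4)
P=[atz(c,W(*p),.084) for p in((188,150),(264,150),(257,399),(182,397))]
print(np.array(P),np.mean(P,0)); v=(P[2]+P[3]-P[0]-P[1]);print(np.arctan2(v[1],v[0]))
print('mark',atz(c,W(304,531),.024)); print('flange',atz(c,W(243,217),.052))
print('rail',atz(c,W(232,10),.024),atz(c,W(313,595),.024))
print(row([.495,.0895,.12],3.18))
E
```

```text
[[0.47306413 0.08450086 0.084     ]
 [0.47229987 0.09700248 0.084     ]
 [0.51648666 0.09711994 0.084     ]
 [0.51694863 0.08420348 0.084     ]] [0.49469982 0.09070669 0.084     ]
-0.0020428134530035727
mark [0.57279979 0.10207432 0.024     ]
flange [0.49372713 0.09019591 0.052     ]
rail [0.45956795 0.08359899 0.024     ] [0.5883764  0.10460397 0.024     ]
(array([-0.0253, -0.0508,  0.0833]), array([ 0.0001, -0.0001,  0.0072]))
```

Request:
{"op": "arm_command", "data": {
  "rows": "1 -0.0253 -0.05 0.06 0 0 0.013;1 -0.0253 -0.05 0.06 0 0 0.013;1 -0.0253 -0.05 0.06 0 0 0.013;1 -0.0253 -0.05 0.06 0 0 0.013;1 -0.0253 -0.05 0.06 0 0 0.013"
}}

```text
time: 2.25
position: [0.4958, 0.0902, 0.1385]
orientation: [3.141, 0.001, -3.122]
ft_force: [0.2, -0.4, 1.1]
opening: 0.0852
```

```bash
python3 - <<'E'
from h import *
o=observe();print(o['time'],o['position'],o['orientation'],o['ft_force'])
print(row([.4945,.0900,.080],3.16))
E
```

```text
2.25 [0.49578267 0.09024361 0.13845987] [ 3.14065189e+00  1.37878716e-03 -3.12198614e+00] [ 0.23384177 -0.36272985  1.14253206]
(array([ 0.0018, -0.0004,  0.0779]), array([0.0003, 0.0004, 0.0004]))
```

Aligned above the knob. I'll go down and then close.

Request:
{"op": "arm_command", "data": {
  "rows": "1 0.0018 0 0.04 0 0 0;1 0.0018 0 0.077 0 0 0;1 0.0018 0 0.077 0 0 0;1 0.0018 0 0.077 0 0 0;1 0.0018 0 0.077 0 0 0"
}}

```text
time: 2.75
position: [0.4955, 0.0893, 0.0814]
orientation: [3.141, 0.003, -3.123]
ft_force: [-0.0, 0.4, -0.4]
opening: 0.0855
```

Request:
{"op": "arm_command", "data": {
  "rows": "-1 0 0 0 0 0 0;-1 0 0 0 0 0 0;-1 0 0 0 0 0 0;-1 0 0 0 0 0 0;-1 0 0 0 0 0 0;-1 0 0 0 0 0 0;-1 0 0 0 0 0 0;-1 0 0 0 0 0 0"
}}

```text
time: 3.55
position: [0.4942, 0.0885, 0.0797]
orientation: [3.142, -0.0, -3.124]
ft_force: [1.0, 0.1, 0.6]
opening: 0.0001
```

```bash
python3 - <<'E'
from h import *
o=observe();print(o['time'],o['position'],o['orientation'],o['ft_force'],o['moment'],o['opening'],o['q'])
snap('side','d2');snap('wrist','w2')
a=cv2.imread('pics/d2.png')[150:400,150:420];cv2.imwrite('pics/d2c.png',cv2.resize(a,None,fx=2,fy=2))
p=o['position'];
print(row(p+[.0778*np.cos(.157),.0778*np.sin(.157),0],o['orientation'][2]))
E
```

```text
3.55 [0.49419587 0.0885135  0.07966588] [ 3.14157748e+00 -1.30845922e-04 -3.12423652e+00] [1.01569755 0.14271676 0.57345592] [ 0.0084144   0.01048678 -0.01077771] 5.7873072113149185e-05 [-0.07006565  0.4096651  -0.19183038  2.03328089  0.11685093  0.70887155
  1.25290667]
(array([-0.1027,  0.0144,  0.    ]), array([ 0., -0.,  0.]))
```

View pics/d2c.png

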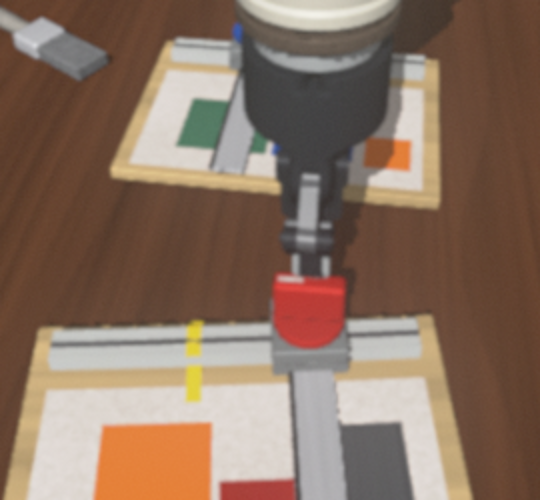

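View pics/w2.png

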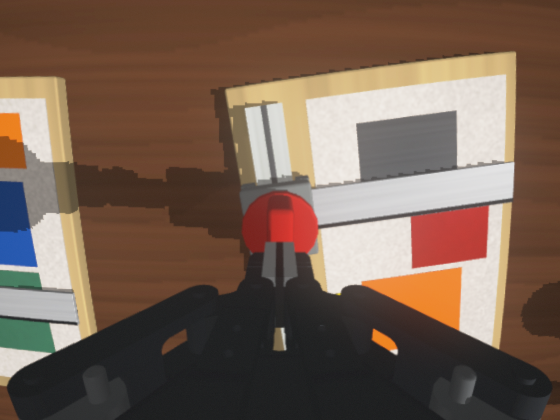

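```bash
python3 - <<'E'
from h import *
o=observe();p=o['position'];print(o['opening'],o['time'])
d=load('d2')
for dz in(0,-.022,.02,.054):print(dz,proj(d,p+[0,0,dz]), (proj(d,p+[0,0,dz])-[150,150])*2)
snap('scene','s2')
a=cv2.imread('pics/s2.png')[120:300,300:480];cv2.imwrite('pics/s2c.png',cv2.resize(a,None,fx=3.3,fy=3.3))
a=cv2.imread('pics/d2.png')[200:350,230:370];cv2.imwrite('pics/d2d.png',cv2.resize(a,None,fx=4,fy=4))
s=load('s2')
for dz in(0,-.022,.02,.054):print(dz, (proj(s,p+[0,0,dz])-[300,120])*3.3)
E
```

```text
-6.625547939968612e-05 3.65
0 [[304.99317684 291.8244509 ]] [[309.98635368 283.64890179]]
-0.022 [[304.70892041 302.75995205]] [[309.41784083 305.51990409]]
0.02 [[305.2625999 281.3437192]] [[310.5251998  262.68743839]]
0.054 [[305.74623892 262.23842289]] [[311.49247784 224.47684579]]
0 [[283.27493054 317.1109481 ]]
-0.022 [[276.34526139 338.39162077]]
0.02 [[289.82757638 296.98839327]]
0.054 [[301.56147924 260.95541207]]
```

View pics/s2c.png

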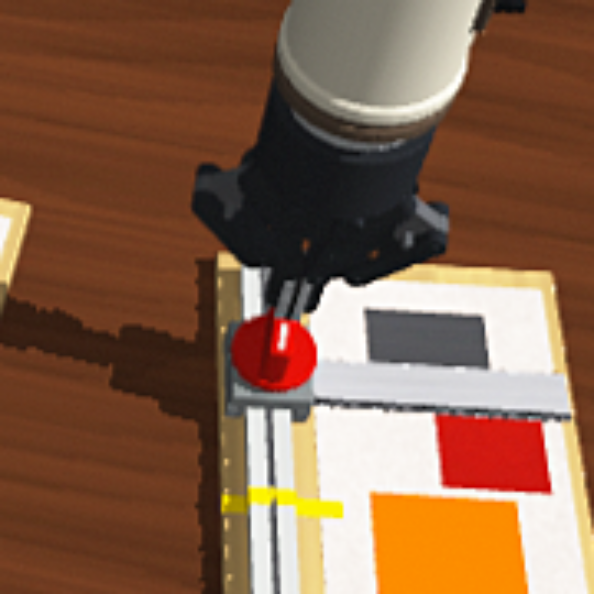

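View pics/d2d.png

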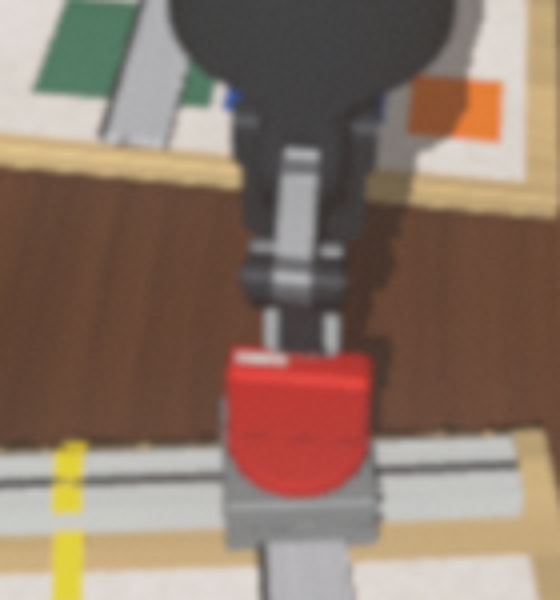

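```bash
python3 - <<'E'
from h import *
c=load('w2');M=np.linalg.inv(np.array(c['tool_from_camera']));c['R']=M[:3,:3];c['t']=M[:3,3]
for z in(-.05,-.02,-.01,0,.003,.01,.022):print(z,proj(c,[0,0,z]),proj(c,[0,.011,z]),proj(c,[.011,0,z]))
a=cv2.imread('pics/w2.png')[170:370,200:360];cv2.imwrite('pics/w2c.png',cv2.resize(a,None,fx=3,fy=3,interpolation=cv2.INTER_CUBIC))
E
```

```text
-0.05 [[276.7540984  298.25724389]] [[305.6814939  298.22917032]] [[276.70102048 272.29242563]]
-0.02 [[277.2355697  262.97189007]] [[300.69025045 262.96750296]] [[277.20574873 241.19087248]]
-0.01 [[277.35846809 253.98794901]] [[299.41524067 253.98734144]] [[277.3334157  233.34153587]]
0 [[277.4676953 246.0109904]] [[298.28175628 246.01309151]] [[277.4465066 226.3942057]]
0.003 [[277.49812859 243.78968717]] [[297.96589062 243.79244114]] [[277.47795506 224.4632513 ]]
0.01 [[277.56538589 238.88257408]] [[297.26775449 238.88662203]] [[277.54736278 220.20306236]]
0.022 [[277.66978069 231.27118244]] [[296.18392513 231.2768554 ]] [[277.65484601 213.60985693]]
```

View pics/w2c.png

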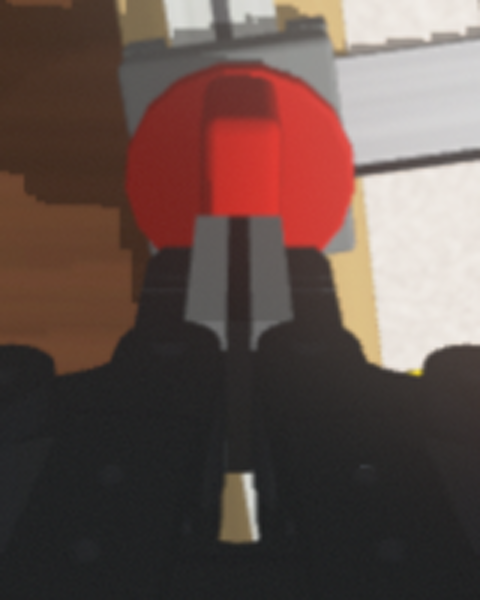

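The fingers shut above the bar. Both the wrist and fixed views put the real fingertips about 15 mm above the reported TCP height, not 22 mm below it. Nothing has moved. I'll open, go 34 mm lower and watch the force.

Request:
{"op": "arm_command", "data": {
  "rows": "1 0 0 0 0 0 0;1 0 0 0 0 0 0;1 0 0 0 0 0 0;1 0 0 0 0 0 0;1 0 0 0 0 0 0;1 0 0 0 0 0 0;1 0 0.001 0.02 0 0 0;1 0 0.001 0.04 0 0 0;1 0 0.001 0.04 0 0 0;1 0 0.001 0.04 0 0 0"
}}

```text
time: 4.7
position: [0.494, 0.0893, 0.0497]
orientation: [-3.142, -0.001, -3.124]
ft_force: [-0.4, 0.5, 0.7]
opening: 0.0851
```

```bash
python3 - <<'E'
from h import *
o=observe();print(o['time'],o['position'],o['orientation'],o['ft_force'],o['opening'])
snap('side','d3')
a=cv2.imread('pics/d3.png')[200:350,230:370];cv2.imwrite('pics/d3d.png',cv2.resize(a,None,fx=4,fy=4))
E
```

```text
4.7 [0.4940083  0.08927578 0.04971096] [-3.14154246e+00 -7.45974962e-04 -3.12415840e+00] [-0.4246577   0.53768842  0.65592444] 0.08512604565509636
```

View pics/d3d.png

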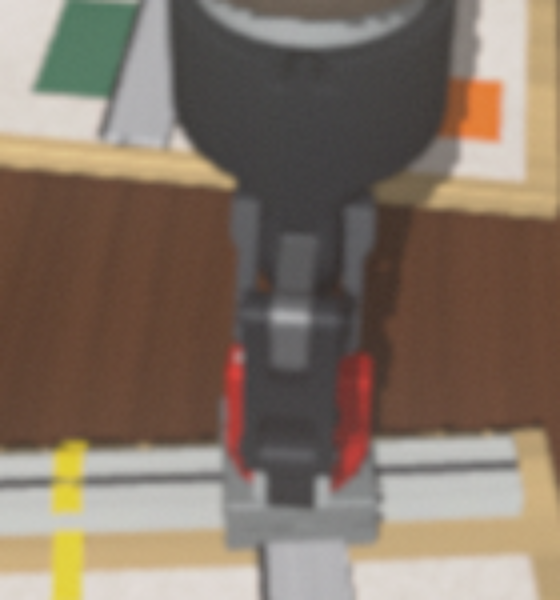

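The near finger is now in front of the bar, with its tip at (290,505) in the crop. Closing.

Request:
{"op": "arm_command", "data": {
  "rows": "-1 0 0 0 0 0 0;-1 0 0 0 0 0 0;-1 0 0 0 0 0 0;-1 0 0 0 0 0 0;-1 0 0 0 0 0 0;-1 0 0 0 0 0 0;-1 0 0 0 0 0 0;-1 0 0 0 0 0 0"
}}

```text
time: 5.55
position: [0.4945, 0.089, 0.0501]
orientation: [-3.141, 0.0, -3.125]
ft_force: [-0.1, -1.7, 5.8]
opening: 0.0128
```

```bash
python3 - <<'E'
from h import *
d=load('d3')
for y in(.132,.142):
  for z in(.06,.07,.08): print(y,z,(proj(d,[.494,y,z])-[230,200])*4)
o=observe();print(o['time'],o['position'],o['orientation'],o['ft_force'],o['moment'],o['opening'])
snap('side','d4');snap('wrist','w4')
a=cv2.imread('pics/d4.png')[200:350,230:370];b=cv2.imread('pics/w4.png')[170:370,200:360];
cv2.imwrite('pics/d4d.png',np.hstack([cv2.resize(a,(420,450)),cv2.resize(b,(360,450))]))
E
```

```text
0.132 0.06 [[286.90051719 519.40735396]]
0.132 0.07 [[287.3017283  499.99012511]]
0.132 0.08 [[287.711488   480.04170327]]
0.142 0.06 [[283.73865107 547.34425197]]
0.142 0.07 [[284.10640669 528.0319269 ]]
0.142 0.08 [[284.48207736 508.18125073]]
5.55 [0.49449605 0.08896034 0.05008238] [-3.14131535e+00  4.53601877e-04 -3.12460275e+00] [-0.11965003 -1.6706258   5.83294071] [-0.3918113   0.23398959 -0.05580828] 0.012823853155772997
```

View pics/d4d.png

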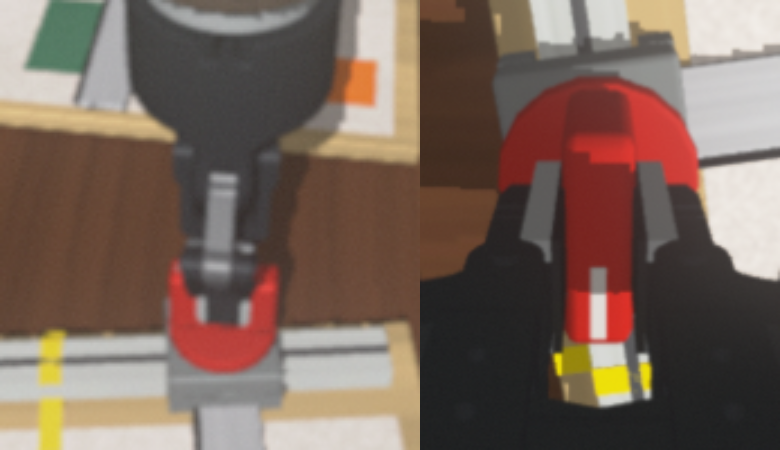

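Gripped: the opening is 12.8 mm with the pads on both sides of the bar. Next is the slide along the rail.

Request:
{"op": "arm_command", "data": {
  "rows": "-1 -0.013 0.0018 0 0 0 0;-1 -0.026 0.0037 0 0 0 0;-1 -0.039 0.0055 0 0 0 0;-1 -0.052 0.0074 0 0 0 0;-1 -0.065 0.0092 0 0 0 0;-1 -0.078 0.011 0 0 0 0;-1 -0.091 0.0129 0 0 0 0;-1 -0.1027 0.0146 0 0 0 0;-1 -0.1027 0.0146 0 0 0 0;-1 -0.1027 0.0146 0 0 0 0"
}}

```text
time: 6.65
position: [0.5721, 0.1014, 0.0501]
orientation: [3.141, 0.002, -3.125]
ft_force: [1.7, -2.2, 4.0]
opening: 0.0127
```

```bash
python3 - <<'E'
from h import *
o=observe();print(o['time'],o['position'],o['orientation'],o['ft_force'],o['moment'],o['opening'],o['q'])
snap('side','d5');snap('scene','s5');
a=cv2.imread('pics/d5.png')[220:370,160:300];b=cv2.imread('pics/s5.png')[190:330,340:440];
cv2.imwrite('pics/d5d.png',np.hstack([cv2.resize(a,(420,450)),cv2.resize(b,(321,450))]))
E
```

```text
6.65 [0.57211947 0.101409   0.05012947] [ 3.14143847e+00  2.03665583e-03 -3.12463180e+00] [ 1.72264578 -2.19249896  3.95566038] [-0.32053735 -0.37862601 -0.06986836] 0.012715844739704305 [-0.08779398  0.5655245  -0.17239537  1.8545127   0.13855298  0.7310434
  1.25073763]
```

View pics/d5d.png

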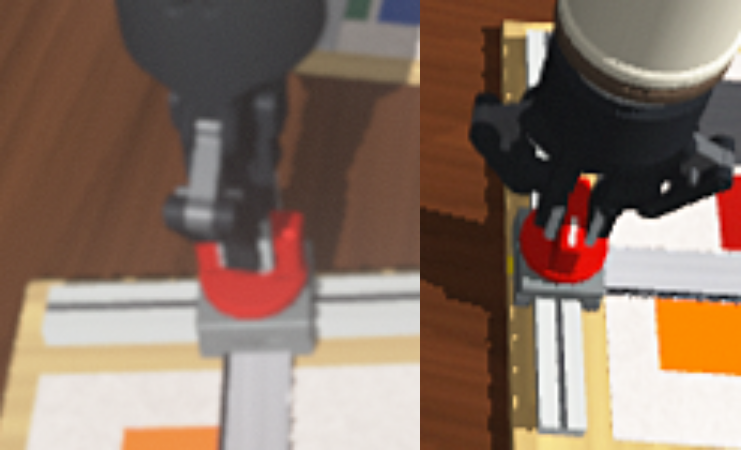

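```bash
python3 - <<'E'
from h import *
d=load('d0')
z=.024
A=[atz(d,p,z) for p in((286.2,336),(324,335.3))];B=[atz(d,p,z) for p in((226.5,338),(264,337))]
print(A,B,np.mean(B,0)-np.mean(A,0))
a=cv2.imread('pics/d5.png')[270:370,160:360];cv2.imwrite('pics/d5c.png',cv2.resize(a,None,fx=4,fy=4,interpolation=cv2.INTER_CUBIC))
E
```

```text
[array([0.51513154, 0.11897119, 0.024     ]), array([0.46626429, 0.1122937 , 0.024     ])] [array([0.59209113, 0.13144898, 0.024     ]), array([0.54368331, 0.12391192, 0.024     ])] [0.07718931 0.012048   0.        ]
```

View pics/d5c.png

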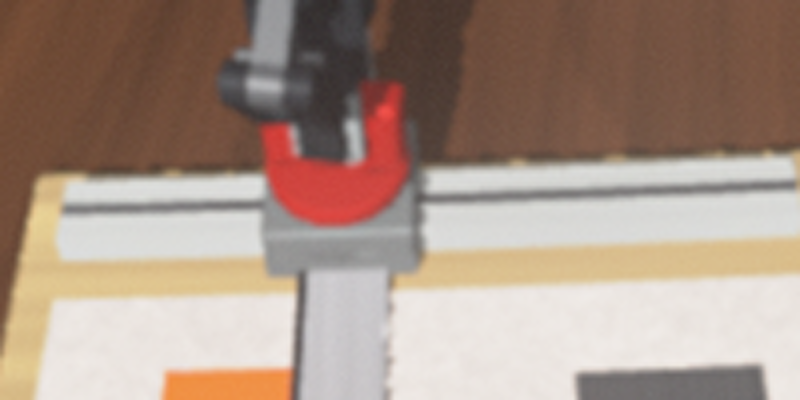

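The carriage moved 78 mm, so the knob is at about (0.572, 0.1015) against the mark at (0.572, 0.101), still loose. The dwell is already over 0.2 s. Turning clockwise, which is + about tool z.

Request:
{"op": "arm_command", "data": {
  "rows": "-1 0 0 0 0 0 0.04;-1 0 0 0 0 0 0.08;-1 0 0 0 0 0 0.12;-1 0 0 0 0 0 0.16;-1 0 0 0 0 0 0.2;-1 0 0 0 0 0 0.24;-1 0 0 0 0 0 0.28;-1 0 0 0 0 0 0.3;-1 0 0 0 0 0 0.3;-1 0 0 0 0 0 0.3"
}}

```text
time: 7.75
position: [0.5716, 0.1018, 0.0501]
orientation: [3.14, 0.001, 2.218]
ft_force: [2.9, -0.5, 4.5]
opening: 0.0123
```

```bash
python3 - <<'E'
from h import *
o=observe();print(o['time'],o['position'],o['orientation'],o['ft_force'],o['moment'],o['opening'],o['q'])
snap('wrist','w6')
E
```

```text
7.75 [0.57156153 0.10182967 0.05014333] [3.14027608e+00 5.43155788e-04 2.21838439e+00] [ 2.92853833 -0.50417864  4.53050838] [-0.12544713 -0.53548627 -0.11584812] 0.012342137483250746 [-0.26924566  0.55865533  0.06000897  1.8617848  -0.04824858  0.72111541
  0.46545065]
```

View pics/w6.png

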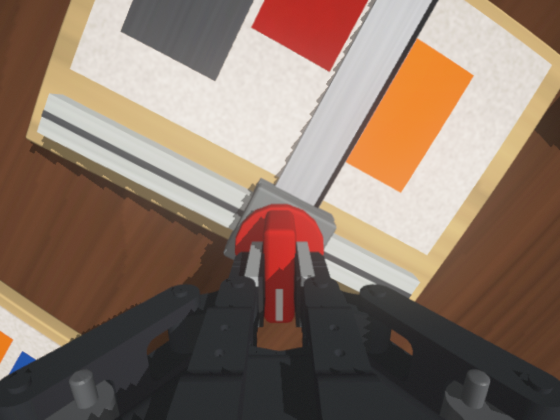

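The bar is turning with the jaws and the carriage has stayed put. Continuing to the stop.

Request:
{"op": "arm_command", "data": {
  "rows": "-1 0 0 0 0 0 0.03;-1 0 0 0 0 0 0.06;-1 0 0 0 0 0 0.085;-1 0 0 0 0 0 0.085;-1 0 0 0 0 0 0.085"
}}

```text
time: 8.3
position: [0.5717, 0.1019, 0.0502]
orientation: [3.14, -0.0, 1.951]
ft_force: [2.9, -0.6, 5.7]
opening: 0.013
```

Request:
{"op": "arm_command", "data": {
  "rows": "-1 0 0 0 0 0 0.008;-1 0 0 0 0 0 0.015;-1 0 0 0 0 0 0.015;-1 0 0 0 0 0 0.015"
}}

```text
time: 8.7
position: [0.5718, 0.102, 0.0502]
orientation: [3.14, -0.0, 1.904]
ft_force: [2.7, -1.3, 5.4]
opening: 0.0126
```

```bash
python3 - <<'E'
from h import *
o=observe();print(o['time'],o['position'],o['orientation'],o['ft_force'],o['moment'],o['opening'],o['q'])
snap('wrist','w7');np.save('pics/w7o.npy',o,allow_pickle=True)
E
```

```text
8.7 [0.57178332 0.10195482 0.05016645] [ 3.13984625e+00 -2.23910023e-04  1.90389829e+00] [ 2.70083378 -1.25172095  5.35394779] [-0.1014342  -0.66486115 -0.07684312] 0.012601787965289605 [-0.32950729  0.56165064  0.13778908  1.86363152 -0.11157438  0.7219752
  0.20418832]
```

View pics/w7.png

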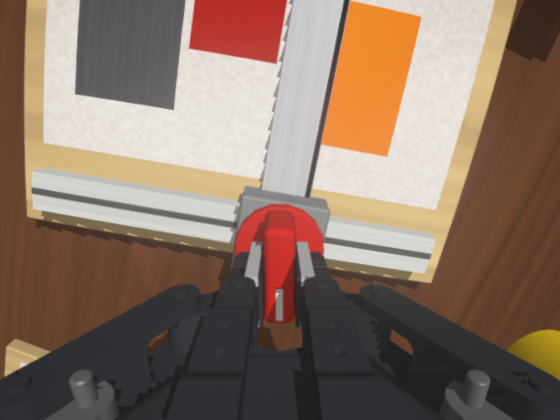

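Request:
{"op": "arm_command", "data": {
  "rows": "-1 0 0 0 0 0 0.005;-1 0 0 0 0 0 0.01;-1 0 0 0 0 0 0.01;-1 0 0 0 0 0 0.01"
}}

```text
time: 9.15
position: [0.5718, 0.1019, 0.0502]
orientation: [3.14, 0.0, 1.875]
ft_force: [3.7, -1.0, 5.0]
opening: 0.0125
```

```bash
python3 - <<'E'
from h import *
o=observe();print(o['time'],o['position'],o['orientation'],o['ft_force'],o['moment'],o['opening'])
E
```

```text
9.15 [0.57177908 0.10193788 0.050167  ] [3.13993657e+00 2.80318512e-04 1.87474900e+00] [ 3.72975091 -0.97849106  4.97344148] [-0.18352805 -0.69943132  0.65935997] 0.01246569691702331
```

The moment about z jumped from about -0.08 to 0.66 N m, so the stop is reached. I'll open and rise.

Request:
{"op": "arm_command", "data": {
  "rows": "1 0 0 0 0 0 0;1 0 0 0 0 0 0;1 0 0 0 0 0 0;1 0 0 0 0 0 0;1 0 0 0 0 0 0;1 0 0 0 0 0 0;1 0 0 0 0 0 0;1 0 0 0 0 0 0"
}}

```text
time: 9.95
position: [0.571, 0.1016, 0.0497]
orientation: [-3.142, -0.0, 1.871]
ft_force: [-0.9, 0.6, 0.1]
opening: 0.0852
```

Request:
{"op": "arm_command", "data": {
  "rows": "1 0 0 -0.04 0 0 0;1 0 0 -0.08 0 0 0;1 0 0 -0.14 0 0 0;1 0 0 -0.2 0 0 0;1 0 0 -0.2 0 0 0;1 0 0 -0.2 0 0 0;1 0 0 -0.2 0 0 0"
}}

```text
time: 10.65
position: [0.5701, 0.1015, 0.1987]
orientation: [-3.14, -0.0, 1.871]
ft_force: [-0.1, 0.1, 0.1]
opening: 0.0855
```

Request:
{"op": "arm_command", "data": {
  "rows": "1 0.13 0 0 0 0 0;1 0.13 0 0 0 0 0;1 0.13 0 0 0 0 0;1 0.13 0 0 0 0 0;1 0.13 0 0 0 0 0"
}}

```text
time: 11.15
position: [0.5418, 0.1932, 0.1984]
orientation: [-3.139, 0.001, 1.87]
ft_force: [-0.0, -0.5, 0.6]
opening: 0.0854
```

```bash
python3 - <<'E'
from h import *
o=observe();print(o['time'],o['position'],o['orientation'],o['ft_force'],o['opening'])
snap('side','d8');o=observe();snap('wrist','w8');np.save('pics/w8o.npy',o,allow_pickle=True);snap('scene','s8')
b=cv2.imread('pics/s8.png')[150:350,150:500];a=cv2.imread('pics/d8.png')
cv2.imwrite('pics/x8.png',np.vstack([cv2.resize(b,(500,286)),cv2.resize(a[200:370,100:400],(500,283))]))
E
```

```text
11.15 [0.54181195 0.19315846 0.19839219] [-3.13911003e+00  1.19474933e-03  1.86985326e+00] [-0.01276626 -0.46381105  0.62267234] 0.0854147900478447
```

View pics/x8.png

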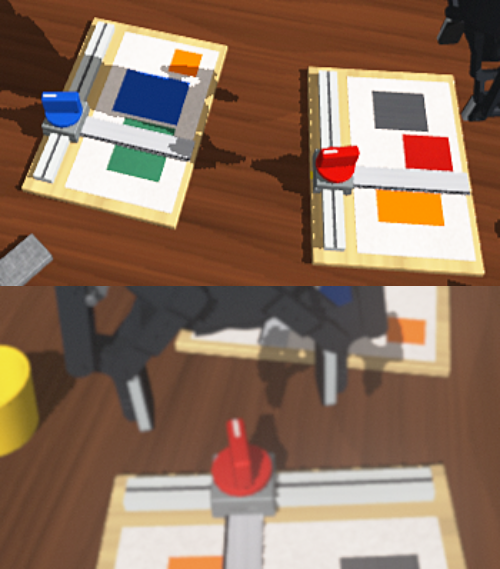

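View pics/w8.png

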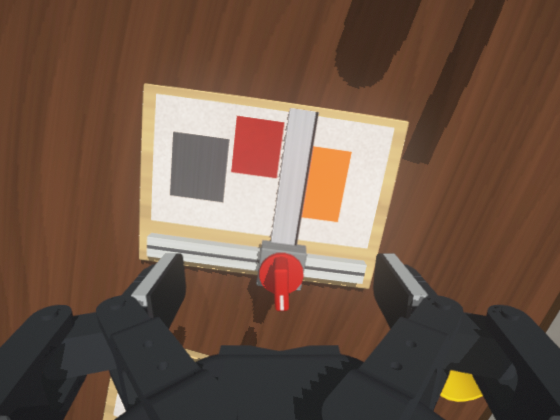

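```bash
python3 - <<'E'
from h import *
a=cv2.imread('pics/w8.png')[230:320,240:330];b=cv2.imread('pics/d8.png')[270:350,200:290]
cv2.imwrite('pics/w8c.png',np.hstack([cv2.resize(a,(400,400),interpolation=2),cv2.resize(b,(400,356),interpolation=2)[:356].copy() if 0 else cv2.copyMakeBorder(cv2.resize(b,(400,356),interpolation=2),0,44,0,0,0)]))
E
```

```text
(no output)
```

View pics/w8c.png

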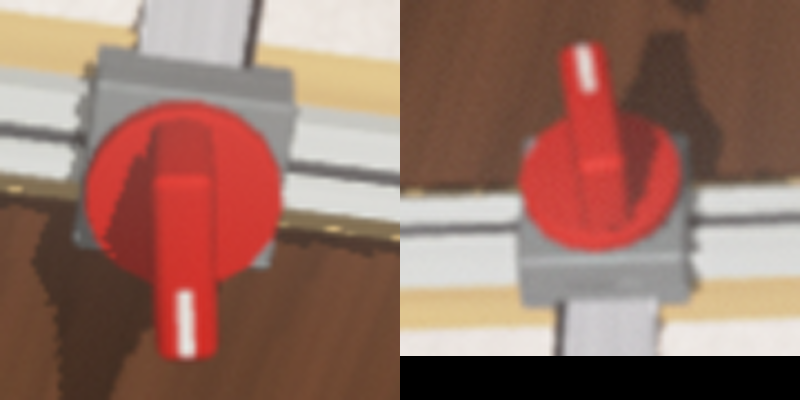

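```bash
python3 - <<'E'
from h import *
c=wcam('w8',np.load('pics/w8o.npy',allow_pickle=True).item());d=load('d8')
W=lambda x,y:(x/4.444+240-.4,y/4.444+230-.4); D=lambda x,y:((x-400)/4.444+200-.4,y/4.444+270-.4)
P=[atz(c,W(*p),.084) for p in((156,178),(213,178),(217,356),(157,356))]
v=P[2]+P[3]-P[0]-P[1]; print(np.mean(P,0),np.arctan2(v[1],v[0]),np.linalg.norm(v)/2,'flange',atz(c,W(184,192),.052))
Q=[atz(d,D(*p),.084) for p in((562,48),(602,44),(622,158),(583,166))]
v=Q[0]+Q[1]-Q[2]-Q[3]; print(np.mean(Q,0),np.arctan2(v[1],v[0]),np.linalg.norm(v)/2,'flange',atz(d,D(601,180),.052))
r=[atz(c,W(*p),.024) for p in((0,128),(398,181))];print(r,np.arctan2(*(r[0]-r[1])[1::-1]))
# blue comparison
A=cv2.imread('pics/s0.png').astype(int);B=cv2.imread('pics/s8.png').astype(int)
for X in(A,B):
    m=(X[:,:,0]>120)&(X[:,:,2]<70)&(X[:,:,1]<130);m[:200]=0;m[260:]=0;m[:,:170]=0;m[:,225:]=0
    print(m.sum(),np.argwhere(m).mean(0))
E
```

```text
[0.57265264 0.10357454 0.084     ] -1.2579738895996169 0.04367344202567926 flange [0.57193481 0.10489263 0.052     ]
[0.5713076  0.10234736 0.084     ] -1.2344162126758205 0.04290407770806827 flange [0.57070155 0.10500389 0.052     ]
[array([0.5262612 , 0.09406623, 0.024     ]), array([0.62830132, 0.1098255 , 0.024     ])] -2.988361446262347
557 [225.30341113 193.3016158 ]
565 [225.18938053 193.38584071]
```

```bash
python3 - <<'E'
from h import *
print(job_done())
E
```

```text
the job is handed in; nothing more can be done
None
```

I slid the red straightedge about 78 mm along its rail to the yellow mark and turned its knob clockwise to the stop. Then I let go, backed the gripper away and handed the job in at about 11.3 s.

**Last checks:**
- **Position:** the knob's middle is at about (0.572, 0.103) by the side and wrist views, and the mark is at (0.572, 0.101). That is within 3 mm, against the 15 mm allowed.
- **Tightness:** the bar sits at about −1.23 to −1.26 rad in the world, with the rail at 0.155. That puts the knob at about 1.40 rad, its stop. The moment on the wrist also jumped to 0.66 N m when it got there.
- **Blue knob:** its pixels in the scene view shifted by about 0.1 px, so I take it as unmoved.
- **Contact:** the gripper was open and clear of the knob, with wrist forces under 1 N.

**What disagreed:**
- **First grasp:** it closed on air above the bar. The pictures put the fingertips about 15 mm above the reported TCP height, not 22 mm below it as given. I opened, went 30 mm lower and gripped the bar.
- **Mark hidden:** the carriage covers the tape at the end. The final position is therefore compared with the mark as I measured it before the slide.

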